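Slide the carrier tray over the step onto the test stand

TASK

Slide the blue tray with its three standing weights off the wooden ledge, over the step and along the aluminium plate until it is fully home against the yellow stop, squarely between the guide rails, then let go. Do not carry it across: raise only its nose onto the plate while its tail still rests on the ledge, let it rest a moment on both, bridging the step, then slide on. Go gently: do not ram the step or the stop, tip the tray steeply or topple a weight, and leave everything else where it is.

Things in the scene. Friction and masses are not known exactly. Their poses are not given: they have to be found in the camera images.
- stand: Test stand, a fixed grey instrument 470 x 150 mm; turned and placed differently each time. Origin on the table under the step; its +x is the sliding direction (tray goes from the ledge at -x up onto the plate at +x), y across, z up. At its +x end (x 210 to 280 mm) is a white housing 100 mm high with a display.
- ledge: The stand's wooden loading ledge, fixed: 188 mm long (x -188 to 0 in this frame), 146 mm wide, flat. Origin at the middle of its +x end, on its top face, 24 mm above the table; axes as the stand's. The tray starts on it.
- plate: The stand's aluminium plate, fixed: 210 mm long (x 0 to 210 in this frame), 146 mm wide, top 30 mm above the table: a sharp 6 mm step up from the ledge. Origin at the middle of the step's top edge; axes as the stand's. At its far end a yellow stop block, 60 mm wide, 28 mm high: its face lies anywhere from x = 164 to 194 mm, different each time and NOT measured: feel for it.
- rails (a point): Point on the plate's centre line, on its top, at x = 75 mm from the step, where two fixed blue guide rails, 10 mm high, begin: they run on to the plate's far end, 122 mm apart inside (the tray is 110 mm wide). Their lead-ins flare out towards the step, from x = 38 mm on. Axes as the stand's.
- pin (a joint): Red spring pin (9 mm thick, axis 9 mm above the plate) in the stop block's face, pressed in by the tray's nose: 0 = out (8 mm proud of the face), 0.008 m = flush, the nose against the stop. Weak spring (0.2 N at first, 0.6 N flush), less than the tray's own friction; the block behind it is rigid and holds well above 40 N.
- tray_center (a point): Centre of the open blue carrier tray (150 long x 110 wide x 16 mm high, 3 mm walls and floor, flat underside, about 0.25 to 0.4 kg empty). The point lies 8 mm above its underside, on its middle. x = its long axis towards its nose (the leading end, nearest the handle), y across, z up.
- tray_grip (a point): Middle of the graspable part of the tray's handle: an orange upright fin, 40 mm long along the tray's x, 10 mm thick along the tray's y, its top 75 mm above the tray's underside. The point is 58 mm above the underside and 35 mm ahead (+x) of the tray's centre; axes as the tray's. Pinched across its 10 mm it can be used to draw the tray; lifting it raises the nose first, as the load stands behind it.
- red_cap: Red plastic cap, 26 mm across, 12 mm high, lying on top of the stand's white housing; a bystander. Origin at its underside.
- brass_weight: Brass lab weight, upright cylinder 22 mm across, 40 mm high, 129 g, standing loose in the tray behind the handle. Origin at the centre of its underside.
- steel_weight: Dark steel lab weight, upright cylinder 22 mm across, 40 mm high, 118 g, standing loose in the tray behind the handle. Origin at the centre of its underside.
- alu_weight: Aluminium lab weight, upright cylinder 22 mm across, 40 mm high, 41 g, standing loose in the tray behind the handle. Origin at the centre of its underside.
- blue_cap: Blue plastic cap, 26 mm across, 12 mm high; a bystander on the table.
- screwdriver: Screwdriver lying on the table; a bystander on the table.
- wrench: Wrench lying on the table; a bystander on the table.
- beaker: Glass beaker, 70 mm across, 90 mm high; a bystander on the table.
- jar: Jar with blue lid, 60 mm across, 85 mm high; a bystander on the table.
- parts_bin: Yellow open bin 140 x 110 x 50 mm; a bystander on the table.
- spool: Copper spool, 44 mm across, 35 mm high; a bystander on the table.

How it is judged (in metres and radians):
On the way:
1. the tray bridges the step: its middle within 60 mm of the step, resting on the ledge and on the plate at the same time, nose up, for 0.2 s (x of tray_center in the frame of plate between -0.06 and 0.06 m and contact force between tray and ledge above 0.2 N and contact force between tray and plate above 0.2 N and angle between tray_center's own z axis and vertical above 0.015 rad), for 0.2 s.
At the end, for the whole second after the job is handed in: The tray lies flat on the plate, still, its nose against the stop (pin pressed in more than 6 of its 8 mm), within 9 mm of the plate's centre line and 0.08 rad of its direction, with all three weights standing upright on the tray's floor (value of joint pin above 0.006 m and x of tray_center in the frame of plate above 0.08 m and y of tray_center in the frame of plate between -0.009 and 0.009 m and z of tray_center in the frame of plate below 0.011 m and angle between the x axis of tray_center and the x axis of plate, either way round below 0.08 rad and angle between tray_center's own z axis and vertical below 0.03 rad and linear speed of tray below 0.01 m/s and angle between each of brass_weight, steel_weight, alu_weight's own z axis and vertical below 0.1 rad and horizontal distance between each of brass_weight, steel_weight, alu_weight and tray_center below 0.088 m and z of each of brass_weight, steel_weight, alu_weight in the frame of tray_center below 0.006 m); the robot touches nothing.
It fails at once if the tray is pressed or driven against the stand (ledge, plate, rails or stop) with more than 35 N, its weight included (contact force between tray and stand above 35 N).
It fails at once if the tray is tipped more than about 14 degrees (angle between tray_center's own z axis and vertical above 0.25 rad).
It fails at once if a weight topples (angle between any of brass_weight, steel_weight, alu_weight's own z axis and vertical above 0.6 rad).
It fails at once if a bystander is moved more than 25 mm (distance of any of red_cap, blue_cap, screwdriver, wrench, beaker, jar, parts_bin, spool from where it was at the start of the episode above 0.025 m).
It also fails if it takes over 72 s, if anything falls off the work surface, if the arm or the gripper's body presses on something with over 40 N, if the wrist force passes 120 N, or if a joint passes its speed limit or range.

ROBOT

A 7-joint arm with a two-finger parallel gripper is mounted at the origin on the work surface. World frame = base frame: x ahead of the robot, y to its left, z up, the work surface at z = 0. Lengths are in m, angles in degrees, forces in N, time in s.
With the tool pointing down it reaches from about 0.425 to 0.825 m from the base axis. Payload 3.6 kg.
Tool frame: the origin (TCP) lies between the finger pads; the fingertips stand 8 mm ahead of it and the grasp point (between the pads) lies 11 mm behind it; z points along the fingers, y is the direction in which the jaws open and shut (so a half turn about z gives the same grasp; the last joint's range is limited). The gripper opens to 93 mm and grips with 3 to 60 N. Pads are 15 mm wide; open, the fingers measure 128 mm over their backs; the gripper's body (75 mm by 188 mm) begins 65 mm behind the grasp point.
Start: joints at [62.997, 35.231, -0.722, 81.555, 0.464, 63.22, -2.315], TCP at [0.28, -0.587, 0.227] pointing down, gripper open.
Joint ranges: [-178.69, 178.69], [-17.37, 117.87], [-77.05, 75.6], [15.02, 138.74], [-78.02, 258.01], [0.78, 113.62], [-162.83, 162.83]. Speed limits (degrees/s): [159.86, 159.86, 180, 180, 180, 180, 180].

INTERFACE

Orientations are given as a 3x3 rotation matrix whose columns are the frame's x, y, z axes.
In Python, from plant import ctrl gives the robot as it stands.
- The arm moves only by the tool apply_moves, never from a script. Its argument "increments" is a list of rows, each a list of 5 numbers: the finger opening in m, from 0 to 0.093, then the shift along the tool's x, y, z in m, then the turn about the tool's z in rad. A call has exactly 10 rows; each row is the pose to reach, as a shift and turn from the pose measured when the call began, along the tool's axes at that moment; what a row does not reach only later rows make up. A row lasts 1/8 s, in which the tool goes at most 62.5 mm and 10.7 degrees, less where a joint would pass 70% of its speed; a pose out of reach is approached as far as the arm can. A call with a gripper value outside its range is refused whole. The fingers move at their own pace and stop on an object; the grip force is fixed at half the most. Time passes only in rows, so rows that repeat a pose let the fingers close, or fill a call up. It gives the time, the measured TCP pose, the force and the opening at its end, in the units of the state.
- ctrl.read_state(): the state, without advancing time (a new reading comes with each control period).
- ctrl.read_camera(name): name is "side" or "top"; returns a dict with "color" (480x640x3 uint8, red, green, blue), "range_z" (480x640 float32, m along the optical axis (not along the pixel's ray), 0 where there is no reading), "fx", "fy", "cx", "cy" (pixels), "D" ([k1, k2, p1, p2, k3] as OpenCV has them; the pictures are not rectified), "rvec" (rotation vector, rad) and "tvec" (3), from world to camera coordinates, as OpenCV has them. Camera axes: x right, y down, z forward; pixel columns grow to the right and rows downward; lengths in m; the calibration is good to about 2 mm. A picture is of the moment at which its call begins.
- ctrl.finish_job(): hands the job in, once; it reports no verdict.
The state is a dict: "clock": time; "joint_positions": joint angles; "joint_velocities": joint speeds; "effort": joint torques, N m; "position": TCP position; "ee_rot": TCP orientation; "contact_force": force on the tool from outside, world axes, zero at the start; "moment": the same for the moment, N m; "opening": opening from 0.0 (shut) to 1.0 (fully open).
Only numpy, scipy, OpenCV 4.12 (cv2) and the standard library are available. Lean on these libraries where they do the work, as an engineer would, in place of code of your own. Each camera call takes 0.05 s, during which the arm holds its last target. There are 200 camera calls.

## Working session

There is one attempt and no reset: what is moved stays moved. The work goes in short steps, Python scripts to look and compute and a tool call to move; the robot and the scene stay as the last step left them, time stands still between calls to the robot, and variables do not carry over. Pictures are saved under pics/ and viewed, about 8 in all and at most 12, crops included, and the job is handed in when it is done.

Besides the shell and the picture viewer there is one more tool, called after "Emit:" as a command line: name --pt "numbers of a row" for each row, then --argument value for the rest. apply_moves: Moves the arm, as the interface text tells. Its arguments: {"type":"object","properties":{"increments":{"type":"array"}},"required":["increments"]}

```bash
ls; mkdir -p pics; cat > h.py <<'E'
import numpy as np, cv2
from plant import ctrl
def cam(n):
    c=ctrl.read_camera(n); c['K']=np.array([[c['fx'],0,c['cx']],[0,c['fy'],c['cy']],[0,0,1.]]); c['R']=cv2.Rodrigues(np.array(c['rvec'],float))[0]
    c['t']=np.array(c['tvec'],float).ravel(); c['D']=np.array(c['D'],float); return c
def save(c,p): cv2.imwrite(p,c['color'][:,:,::-1])
def ray(c,px,z):
    u=cv2.undistortPoints(np.array(px,float).reshape(-1,1,2),c['K'],c['D']).reshape(-1,2)
    d=np.c_[u,np.ones(len(u))]@c['R']; o=-c['R'].T@c['t']
    return o+d*((z-o[2])/d[:,2])[:,None]
def cloud(c):
    v,u=np.mgrid[0:480,0:640]; q=cv2.undistortPoints(np.stack([u,v],-1).reshape(-1,1,2).astype(float),c['K'],c['D']).reshape(-1,2)
    z=c['range_z'].reshape(-1,1).astype(float); P=(np.c_[q,np.ones(len(q))]*z-c['t'])@c['R']; P[z[:,0]==0]=np.nan
    return P.reshape(480,640,3)
def st():
    s=ctrl.read_state(); print('t',s['clock'],'p',np.round(s['position'],4),'F',np.round(s['contact_force'],2),'M',np.round(s['moment'],2),'o',s['opening']); return s
E
python3 - <<'E'
from h import *
for n in('top','side'):
    c=cam(n); save(c,f'pics/{n}0.png'); print(n,-c['R'].T@c['t'],c['fx'])
s=st(); print(np.round(s['ee_rot'],3))
E
```

```text
pics
top [ 0.24280494 -0.01969928  1.68549473] 585.1165918015655
side [ 0.16728245 -1.60797412  1.12865633] 590.5071129848064
t 0.1 p [ 0.2794 -0.5861  0.2256] F [0.4  0.01 0.12] M [-0.   -0.    0.03] o 1.0015793683884198
[[ 0.903  0.43  -0.001]
 [ 0.43  -0.903  0.002]
 [-0.    -0.002 -1.   ]]
```

View pics/top0.png

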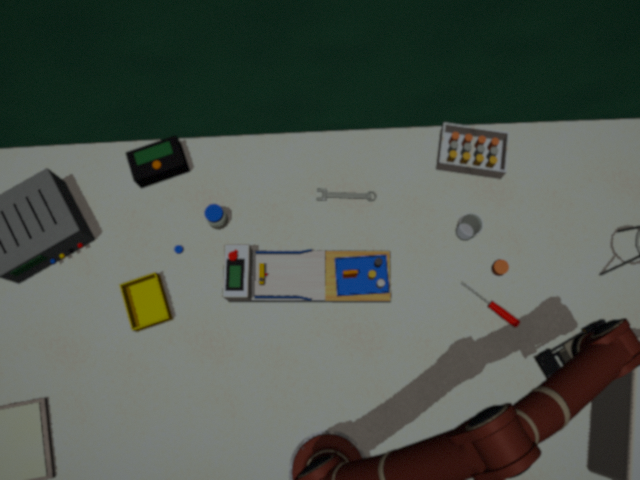

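View pics/side0.png

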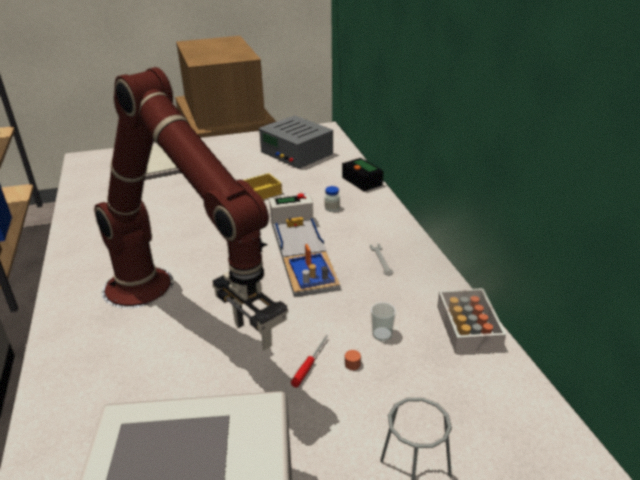

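Top view: the stand spans cols 223–392, rows 245–302, and slides to image left. The tray is blue at about (362,276), its fin is orange at (350,273), and the stop is yellow at (262,273).

```bash
cat > m.py <<'E'
from h import *
def masks(c,roi):
    h=cv2.cvtColor(c['color'],cv2.COLOR_RGB2HSV).astype(int); H,S,V=h[...,0],h[...,1],h[...,2]
    r=np.zeros(H.shape,bool); r[roi[1]:roi[3],roi[0]:roi[2]]=1
    return dict(blue=r&(H>100)&(H<125)&(S>150),orange=r&(H>3)&(H<17)&(S>170)&(V>100),yellow=r&(H>17)&(H<32)&(S>150)&(V>90),wood=r&(H>8)&(H<25)&(S>60)&(S<150)&(V>90),red=r&((H<3)|(H>174))&(S>150))
def rect(m):
    return cv2.minAreaRect(np.argwhere(m)[:,::-1].astype(np.float32))
E
python3 - <<'E'
from m import *
c=cam('top'); m=masks(c,(215,235,400,310))
for k,v in m.items():
    n,l,s,ce=cv2.connectedComponentsWithStats(v.astype(np.uint8)); 
    for i in range(1,n):
        if s[i,4]>10: print(k,s[i],ce[i].round(1), rect(l==i))
cv2.imwrite('pics/crop0.png',cv2.resize(c['color'][235:310,215:400,::-1],None,fx=4,fy=4,interpolation=cv2.INTER_CUBIC))
P=cloud(c)
print(np.round(P[276,[230,245,290,310,322,329,345,365,387,400]],3))
E
```

```text
blue [ 336  256   52   39 1476] [360.4 275.3] ((361.4103698730469, 275.0205993652344), (36.44826889038086, 50.48312759399414), 86.53176879882812)
yellow [260 264   5  14  59] [261.6 270.7] ((262.0, 270.5), (13.0, 4.0), 90.0)
yellow [345 271  11   4  21] [349.6 272. ] ((349.8077087402344, 272.03851318359375), (1.9611612558364868, 10.198039054870605), 78.69007110595703)
yellow [369 271   6   7  29] [371.6 274. ] ((371.70001220703125, 274.10003662109375), (4.919349670410156, 5.813776969909668), 26.56505012512207)
wood [ 325  251   66   50 1121] [348.7 276.7] ((357.5, 275.5), (49.0, 65.0), 90.0)
wood [259 263   5  16  19] [259.5 269.3] ((259.2572937011719, 270.0352783203125), (3.6072771549224854, 15.524173736572266), 14.931416511535645)
red [229 251   8  11  71] [232.7 256.3] ((232.5, 256.0), (10.0, 7.0), 90.0)
[[ 0.536  0.242  0.104]
 [ 0.534  0.201  0.103]
 [ 0.541  0.082  0.029]
 [ 0.539  0.024  0.03 ]
 [ 0.537 -0.01   0.026]
 [ 0.537 -0.03   0.026]
 [ 0.529 -0.075  0.055]
 [ 0.531 -0.133  0.027]
 [ 0.526 -0.196  0.038]
 [ 0.531 -0.238 -0.   ]]
```

View pics/crop0.png

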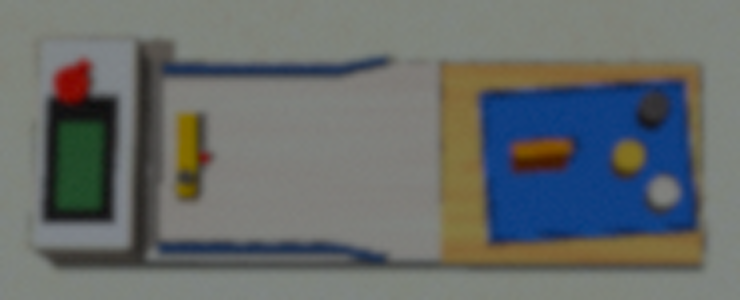

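The enlarged crop shows the rails nearly horizontal, the step at crop x≈441, and the tray turned about 3° from the stand axis. The fin is at about (543,150) and the stop face at about (200,155).

```bash
python3 - <<'E'
from m import *
c=cam('top'); I=c['color'].astype(int)
sat=I[...,0]-I[...,2]
# step: R-B jump along rows ; per row subpixel via half crossing
def cross(a,lo,hi,up=True):
    a=a.astype(float); t=(a[:4].mean()+a[-4:].mean())/2; k=np.where((a[:-1]-t)*(a[1:]-t)<=0)[0]
    k=k[0]; return lo+k+(t-a[k])/(a[k+1]-a[k]+1e-9)
S=np.array([(cross(sat[r,316:333],316,333),r) for r in list(range(258,294,2))]); W=ray(c,S,.027); 
p=np.polyfit(W[:,0],W[:,1],1); print('step line y=',p, 'res',np.std(W[:,1]-np.polyval(p,W[:,0])), 'ang stand +x deg from +y:',np.degrees(np.arctan(p[0])))
h=cv2.cvtColor(c['color'],cv2.COLOR_RGB2HSV).astype(int); bl=(h[...,0]>100)&(h[...,0]<130)&(h[...,1]>70)
for a,b in((245,259),(290,303)):
    L=[]
    for u in range(262,298):
        v=np.where(bl[a:b,u])[0]
        if len(v): w=(h[a:b,u,1]*bl[a:b,u]); L.append((u,a+(w*np.arange(b-a)).sum()/w.sum()))
    Wr=ray(c,L,.038); q=np.polyfit(Wr[:,1],Wr[:,0],1); print('rail x at y0,.1',np.polyval(q,[0,.1]),np.degrees(np.arctan(q[0])),len(L),np.std(Wr[:,0]-np.polyval(q,Wr[:,1])))
    
# wood long edges
for r0,r1 in((244,256),(296,308)):
    L=[(u,cross(sat[r0:r1,u],r0,r1)) for u in range(330,384,3)]
    Wr=ray(c,L,.024); q=np.polyfit(Wr[:,1],Wr[:,0],1); print('wood edge x at 0,.1',np.polyval(q,[0,.1]),np.degrees(np.arctan(q[0])))
m=masks(c,(334,254,391,299))['blue']
cnt=max(cv2.findContours(m.astype(np.uint8),cv2.RETR_EXTERNAL,cv2.CHAIN_APPROX_NONE)[0],key=cv2.contourArea)
bx=cv2.boxPoints(cv2.minAreaRect(cv2.convexHull(cnt))); Wb=ray(c,bx,.04); print('tray box',Wb.round(4), Wb.mean(0))
for i in range(4):
  d=Wb[(i+1)%4]-Wb[i]; print(np.linalg.norm(d), np.degrees(np.arctan2(d[1],d[0])))
P=cloud(c)[255:298,334:392].reshape(-1,3); s=st()
f=P[(P[:,2]>.085)&(P[:,2]<.11)]; print('fin pts',len(f),f.mean(0),f.min(0),f.max(0))
o=(h[...,0]<20)&(h[...,1]>150)&(h[...,2]>90); o[:, :340]=0;o[:, 361:]=0;o[:265]=0;o[281:]=0
rr=rect(o); print(rr, ray(c,[rr[0]],.09), o.sum())
yy=np.argwhere(masks(c,(255,260,270,285))['yellow'])[:,::-1]; print('stop face', ray(c,[(yy[:,0].max()+.5,271)],.058))
E
```

```text
step line y= [-0.05102216  0.00905467] res 0.00020876220545999508 ang stand +x deg from +y: -2.920821665611161
rail x at y0,.1 [0.6059856  0.61107668] 2.914455296022553 36 6.53485180995023e-05
rail x at y0,.1 [0.47652822 0.4814747 ] 2.831819236884487 36 5.584003168974117e-05
wood edge x at 0,.1 [0.61283275 0.6166879 ] 2.2077473397652834
wood edge x at 0,.1 [0.46719691 0.47205127] 2.7791593609569922
tray box [[ 0.5845 -0.0499  0.04  ]
 [ 0.5867 -0.195   0.04  ]
 [ 0.4809 -0.1942  0.04  ]
 [ 0.479  -0.051   0.04  ]] [ 0.53277783 -0.12254031  0.04      ]
0.1451532200454537 -89.15096795452052
0.10574176082808494 179.53667392852464
0.14318678401543017 90.7965146374035
0.10558376045428693 0.6019573669397192
t 0.2 p [ 0.2795 -0.5863  0.2259] F [ 0.12 -0.59  0.15] M [ 0.03 -0.02 -0.  ] o 0.9995945799384485
fin pts 64 [ 0.53274392 -0.08748888  0.09774442] [ 0.52733948 -0.10766191  0.08557084] [ 0.53853019 -0.06843197  0.10885948]
((350.0, 272.5), (3.0, 12.0), 90.0) [[ 0.53220587 -0.08822688  0.09      ]] 36
stop face [[0.55405697 0.15180842 0.058     ]]
```

Stand heading is about 87.1°, with the step origin near (0.540,-0.0185). The tray is at about (-104,+2) mm with +3.7° relative yaw, and the fin is at (0.5327,-0.0875). Next I move to hover over the fin.

Emit:
apply_moves --pt "0.06 0.022 -0.017 0.002 -0.06" --pt "0.06 0.066 -0.051 0.006 -0.18" --pt "0.06 0.115 -0.089 0.01 -0.31" --pt "0.06 0.165 -0.127 0.014 -0.44" --pt "0.06 0.215 -0.166 0.018 -0.57" --pt "0.06 0.265 -0.204 0.022 -0.7" --pt "0.06 0.315 -0.243 0.026 -0.83" --pt "0.06 0.365 -0.281 0.03 -0.96" --pt "0.06 0.41 -0.316 0.034 -1.07" --pt "0.06 0.443 -0.341 0.036 -1.139"

```text
clock: 1.45
position: [0.5335, -0.0845, 0.1903]
ee_rot: [[-0.019, 1.0, -0.0], [1.0, 0.019, 0.003], [0.003, -0.0, -1.0]]
contact_force: [0.6, 0.0, -0.3]
opening: 0.646
```

```bash
cat >> h.py <<'E'
O=np.array([.5404,-.0185,0]); ux=np.array([.0503,.9987,0]); uy=np.array([-.9987,.0503,0])
def rep():
    s=st(); R=np.array(s['ee_rot']); p=np.array(s['position'])-O
    print('head',np.degrees(np.arctan2(R[1,0],R[0,0])).round(2),'tilt',R[:,2].round(4),'stand xyz',(p@ux).round(4),(p@uy).round(4),s['position'][2]); print('F stand',(np.array(s['contact_force'])@np.c_[ux,uy,[0,0,1]]).round(2)); return s
E
python3 - <<'E'
from m import *
s=rep(); print(np.round(s['ee_rot'],3))
for n in('side',):
    c=cam(n); cv2.imwrite('pics/side1.png',cv2.resize(c['color'][150:310,210:400,::-1],None,fx=4,fy=3.7,interpolation=cv2.INTER_CUBIC))
c=cam('top');cv2.imwrite('pics/top1.png',c['color'][200:330,:,::-1])
E
```

```text
t 1.45 p [ 0.5335 -0.0845  0.1903] F [ 0.61  0.01 -0.33] M [-0.06 -0.12 -0.02] o 0.6464973898772566
head 91.08 tilt [-4.0e-04  2.6e-03 -1.0e+00] stand xyz -0.0662 0.0036 0.19034653060608675
F stand [ 0.04 -0.61 -0.33]
[[-0.019  1.    -0.   ]
 [ 1.     0.019  0.003]
 [ 0.003 -0.    -1.   ]]
```

View pics/side1.png

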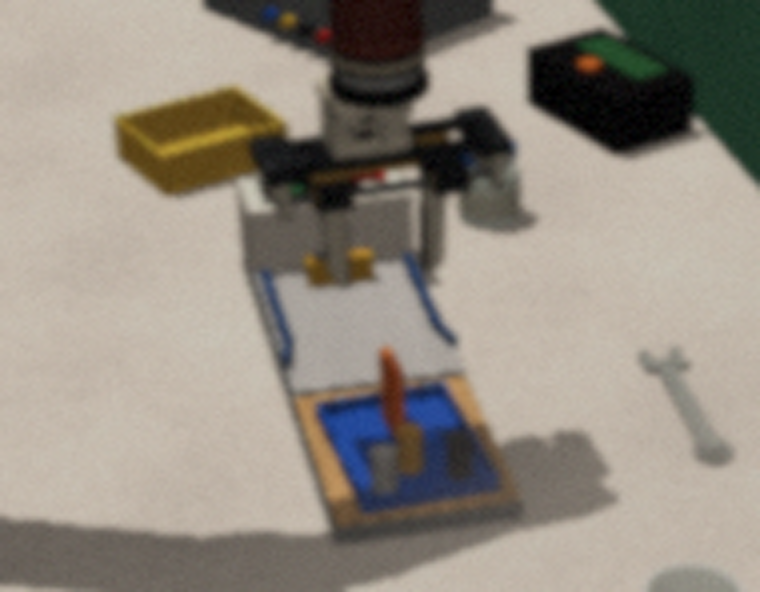

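The gripper is over the fin with the tray untouched. Next: correct 3 mm and descend.

Emit:
apply_moves --pt "0.06 -0.001 0 0.01 0" --pt "0.06 -0.002 -0.001 0.03 0" --pt "0.06 -0.003 -0.001 0.05 0" --pt "0.06 -0.003 -0.001 0.07 0" --pt "0.06 -0.003 -0.001 0.088 0" --pt "0.06 -0.003 -0.001 0.102 0" --pt "0.06 -0.003 -0.001 0.112 0" --pt "0.06 -0.003 -0.001 0.118 0" --pt "0.06 -0.003 -0.001 0.118 0" --pt "0.06 -0.003 -0.001 0.118 0"

```text
clock: 2.8
position: [0.5341, -0.0835, 0.0729]
ee_rot: [[-0.024, 1.0, 0.002], [1.0, 0.024, 0.006], [0.006, 0.002, -1.0]]
contact_force: [-0.1, 0.1, -0.1]
opening: 0.639
```

Emit:
apply_moves --pt "0.05 0 0 0 0" --pt "0.04 0 0 0 0" --pt "0.03 0 0 0 0" --pt "0.02 0 0 0 0" --pt "0.012 0 0 0 0" --pt "0.006 0 0 0 0" --pt "0.004 0 0 0 0" --pt "0.004 0 0 0 0" --pt "0.004 0 0 0 0" --pt "0.004 0 0 0 0"

```text
clock: 4.05
position: [0.5341, -0.0834, 0.0729]
ee_rot: [[-0.024, 1.0, 0.002], [1.0, 0.023, 0.006], [0.006, 0.002, -1.0]]
contact_force: [0.6, 0.3, 0.9]
opening: 0.108
```

```bash
python3 - <<'E'
from m import *
rep()
E
```

```text
t 4.05 p [ 0.5341 -0.0834  0.0729] F [0.56 0.26 0.85] M [ 0.04  0.05 -0.11] o 0.10840285457380741
head 91.35 tilt [ 0.0021  0.0058 -1.    ] stand xyz -0.0651 0.003 0.07288342372021893
F stand [ 0.29 -0.55  0.85]
```

Gripped (opening ≈10 mm). Lift the nose a little and watch the force.

Emit:
apply_moves --pt "0.004 0 0 -0.001 0" --pt "0.004 0 0 -0.002 0" --pt "0.004 0 0 -0.003 0" --pt "0.004 0 0 -0.004 0" --pt "0.004 0 0 -0.005 0" --pt "0.004 0 0 -0.006 0" --pt "0.004 0 0 -0.007 0" --pt "0.004 0 0 -0.008 0" --pt "0.004 0 0 -0.008 0" --pt "0.004 0 0 -0.008 0"

```text
clock: 5.3
position: [0.5341, -0.0834, 0.0809]
ee_rot: [[-0.024, 1.0, 0.002], [1.0, 0.024, 0.006], [0.006, 0.002, -1.0]]
contact_force: [-0.2, 0.7, -6.9]
opening: 0.103
```

```bash
python3 - <<'E'
from m import *
rep()
c=cam('side'); cv2.imwrite('pics/side2.png',cv2.resize(c['color'][200:310,250:370,::-1],None,fx=5,fy=5,interpolation=cv2.INTER_CUBIC))
E
```

```text
t 5.3 p [ 0.5341 -0.0834  0.0809] F [-0.16  0.68 -6.88] M [ 0.28 -0.01  0.03] o 0.10270123770952884
head 91.35 tilt [ 0.0021  0.0059 -1.    ] stand xyz -0.0652 0.003 0.08088732136637244
F stand [ 0.67  0.19 -6.88]
```

View pics/side2.png

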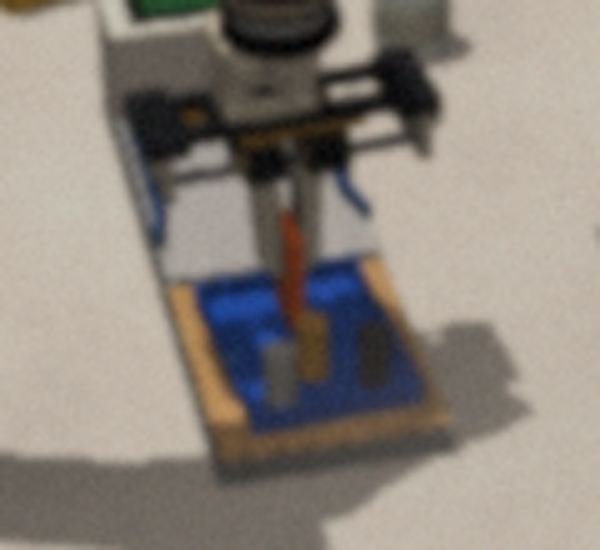

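The nose looks raised and all three weights are standing. But Fz ≈ -6.9 N is close to the full weight, so I'll check tilt from depth.

```bash
cat > tilt.py <<'E'
from m import *
from scipy.optimize import least_squares
def tilt():
  for n in('side','top'):
    c=cam(n); P=cloud(c); h=cv2.cvtColor(c['color'],cv2.COLOR_RGB2HSV).astype(int)
    q=P-O; X=q@ux; Y=q@uy; Z=q[...,2]
    b=(h[...,0]>100)&(h[...,0]<130)&(h[...,1]>120)&(abs(Y)<.07)&(Z>.015)&(Z<.06)
    w=(h[...,0]>8)&(h[...,0]<25)&(h[...,1]>60)&(abs(Y)<.075)&(abs(Z-.024)<.012)&(X<-.0)&(X>-.19)
    p=(abs(Y)<.055)&(X>.01)&(X<.12)&(abs(Z-.03)<.012)&(h[...,1]<60)
    for k,m in(('tray',b),('wood',w),('plate',p)):
        if k=='tray':  # exclude rails
            m=m&((X<.03)|(abs(Y)<.05))
        if m.sum()<30: print(n,k,m.sum()); continue
        x,y,z=X[m],Y[m],Z[m]; r=least_squares(lambda a:a[0]+a[1]*(x-x.mean())+a[2]*y-z,[z.mean(),0,0],loss='soft_l1',f_scale=.003).x
        print(n,k,m.sum(),'x range',np.percentile(x,[2,98]).round(3),'y',np.percentile(y,[2,98]).round(3),'z',r[0].round(4),'slope x',r[1].round(4),'y',r[2].round(4))
if __name__=='__main__': tilt()
E
python3 tilt.py
```

```text
side tray 490 x range [-0.183 -0.026] y [-0.047  0.055] z 0.0365 slope x -0.0073 y 0.0323
side wood 512 x range [-0.189 -0.01 ] y [-0.072  0.073] z 0.0236 slope x 0.0069 y -0.0074
side plate 290 x range [0.013 0.112] y [-0.053  0.053] z 0.0302 slope x -0.0131 y -0.0021
top tray 176 x range [-0.175  0.802] y [-0.055  0.05 ] z 0.036 slope x 0.0035 y 0.0026
top wood 587 x range [-0.186 -0.   ] y [-0.071  0.072] z 0.0231 slope x 0.0036 y -0.0005
top plate 1436 x range [0.011 0.118] y [-0.053  0.053] z 0.0297 slope x -0.0005 y 0.0055
```

Tray slope is about 0 with z up ~8 mm, so the firm grip lifted it level. I'll align yaw and y, set it back on the ledge, then regrip only the fin's top front corner so it can pivot nose-first.

Emit:
apply_moves --pt "0.004 0 0.001 0 0.02" --pt "0.004 0 0.002 0 0.04" --pt "0.004 0 0.003 0 0.06" --pt "0.004 0 0.003 0.001 0.073" --pt "0.004 0 0.003 0.003 0.073" --pt "0.004 0 0.003 0.005 0.073" --pt "0.004 0 0.003 0.0065 0.073" --pt "0.004 0 0.003 0.0075 0.073" --pt "0.004 0 0.003 0.008 0.073" --pt "0.004 0 0.003 0.008 0.073"

```text
clock: 6.7
position: [0.5372, -0.0833, 0.0731]
ee_rot: [[0.05, 0.999, 0.002], [0.999, -0.05, 0.006], [0.006, 0.002, -1.0]]
contact_force: [0.1, 0.6, -4.5]
opening: 0.104
```

Emit:
apply_moves --pt "0.012 0 0 0 0" --pt "0.016 0 0 0 0" --pt "0.02 0 0 0 0" --pt "0.03 0 0 0 0" --pt "0.03 0 0 -0.005 0" --pt "0.03 0.003 0 -0.012 0" --pt "0.03 0.008 0 -0.02 0" --pt "0.03 0.012 0 -0.024 0" --pt "0.03 0.012 0 -0.024 0" --pt "0.03 0.012 0 -0.024 0"

```text
clock: 7.95
position: [0.5375, -0.0716, 0.097]
ee_rot: [[0.049, 0.999, 0.002], [0.999, -0.049, 0.006], [0.006, 0.002, -1.0]]
contact_force: [-0.1, -0.0, -0.1]
opening: 0.323
```

```bash
cat > tray.py <<'E'
from m import *
def tray(zt=.040):
    c=cam('top'); h=cv2.cvtColor(c['color'],cv2.COLOR_RGB2HSV).astype(int)
    P=cloud(c)-O; X=P@ux;Y=P@uy
    m=(h[...,0]>100)&(h[...,0]<125)&(h[...,1]>150); m[:240]=0;m[310:]=0;m[:,:262]=0;m[:,400:]=0
    n,l,s,_=cv2.connectedComponentsWithStats(cv2.morphologyEx(m.astype(np.uint8),cv2.MORPH_OPEN,np.ones((3,3))))
    pts=np.argwhere(np.isin(l,[i for i in range(1,n) if s[i,4]>60]))[:,::-1].astype(float)
    W=ray(c,pts,zt)-O; w=np.c_[W@ux,W@uy]; r=cv2.minAreaRect((w*1000).astype(np.float32)); print('tray rect (mm, stand)',r, 'x',w[:,0].min().round(4),w[:,0].max().round(4),'y',w[:,1].min().round(4),w[:,1].max().round(4))
    return c
if __name__=='__main__': tray()
E
python3 - <<'E'
from tray import *
s=rep(); tray()
E
```

```text
t 7.95 p [ 0.5375 -0.0716  0.097 ] F [-0.13 -0.03 -0.09] M [-0.02 -0.07 -0.01] o 0.3226180465506229
head 87.17 tilt [ 0.0018  0.0055 -1.    ] stand xyz -0.0531 0.0002 0.09702312026305693
F stand [-0.04  0.13 -0.09]
tray rect (mm, stand) ((-164.74423217773438, -13.618110656738281), (72.80104064941406, 20.047319412231445), 88.90272521972656) x -0.1754 -0.1547 y -0.0499 0.0229
```

Emit:
apply_moves --pt "0.02 0 0 0 0" --pt "0.012 0 0 0 0" --pt "0.006 0 0 0 0" --pt "0.004 0 0 0 0" --pt "0.004 0 0 0 0" --pt "0.004 0 0 0 0" --pt "0.004 0 0 -0.001 0" --pt "0.004 0 0 -0.002 0" --pt "0.004 0 0 -0.002 0" --pt "0.004 0 0 -0.002 0"

```text
clock: 9.25
position: [0.5371, -0.0717, 0.0987]
ee_rot: [[0.05, 0.999, 0.001], [0.999, -0.05, 0.006], [0.006, 0.0, -1.0]]
contact_force: [0.5, -0.8, -4.8]
opening: 0.105
```

```bash
python3 - <<'E'
from m import *
rep()
E
```

```text
t 9.25 p [ 0.5371 -0.0717  0.0987] F [ 0.51 -0.85 -4.8 ] M [-0.14 -0.15  0.02] o 0.10544864912623865
head 87.14 tilt [ 7.0e-04  5.6e-03 -1.0e+00] stand xyz -0.0533 0.0006 0.09866788255671098
F stand [-0.82 -0.55 -4.8 ]
```

Emit:
apply_moves --pt "0.004 0 0 -0.001 0" --pt "0.004 0 0 -0.002 0" --pt "0.004 0 0 -0.003 0" --pt "0.004 0 0 -0.004 0" --pt "0.004 0 0 -0.005 0" --pt "0.004 0 0 -0.006 0" --pt "0.004 0 0 -0.007 0" --pt "0.004 0 0 -0.007 0" --pt "0.004 0 0 -0.007 0" --pt "0.004 0 0 -0.007 0"

```text
clock: 10.5
position: [0.5371, -0.0716, 0.1057]
ee_rot: [[0.05, 0.999, 0.001], [0.999, -0.05, 0.006], [0.006, 0.0, -1.0]]
contact_force: [0.3, 0.4, -5.1]
opening: 0.106
```

```bash
python3 - <<'E'
from tilt import *
rep(); tilt()
E
```

```text
t 10.5 p [ 0.5371 -0.0716  0.1057] F [ 0.26  0.4  -5.14] M [ 0.07 -0.04 -0.02] o 0.10643352344895057
head 87.15 tilt [ 7.0e-04  5.7e-03 -1.0e+00] stand xyz -0.0532 0.0007 0.1056588508478918
F stand [ 0.41 -0.24 -5.14]
side tray 533 x range [-0.175 -0.02 ] y [-0.05   0.053] z 0.0354 slope x 0.011 y 0.0173
side wood 495 x range [-0.189 -0.006] y [-0.073  0.073] z 0.0236 slope x 0.0033 y -0.0091
side plate 397 x range [0.012 0.117] y [-0.054  0.053] z 0.0306 slope x -0.0061 y 0.0037
top tray 166 x range [-0.172  0.8  ] y [-0.051  0.031] z 0.032 slope x 0.0115 y 0.0148
top wood 588 x range [-0.188 -0.   ] y [-0.071  0.072] z 0.0237 slope x 0.0035 y -0.0041
top plate 1431 x range [0.011 0.118] y [-0.053  0.053] z 0.0296 slope x -0.0026 y -0.0064
```

```bash
sed -i 's/m=m&((X<.03)|(abs(Y)<.05))/m=m\&(X<.1)\&(X>-.19)\&((X<.03)|(abs(Y)<.05)); B=np.arange(-.19,.1,.02); print([(round(a,2),int((m\&(X>=a)\&(X<a+.02)).sum()),round(float(np.median(Z[m\&(X>=a)\&(X<a+.02)]))*1000,1)) for a in B if (m\&(X>=a)\&(X<a+.02)).sum()>5])/' tilt.py
python3 - <<'E'
from tilt import *
tilt()
c=cam('side'); cv2.imwrite('pics/side3.png',cv2.resize(c['color'][200:310,250:370,::-1],None,fx=5,fy=5,interpolation=cv2.INTER_CUBIC))
E
```

```text
[(np.float64(-0.19), 27, 38.4), (np.float64(-0.17), 26, 30.8), (np.float64(-0.15), 46, 30.4), (np.float64(-0.13), 33, 31.4), (np.float64(-0.11), 42, 34.5), (np.float64(-0.09), 87, 35.1), (np.float64(-0.07), 108, 36.1), (np.float64(-0.05), 93, 37.7), (np.float64(-0.03), 58, 38.5)]
side tray 520 x range [-0.176 -0.024] y [-0.05   0.053] z 0.0353 slope x 0.0489 y 0.0191
side wood 500 x range [-0.189 -0.006] y [-0.072  0.073] z 0.0237 slope x 0.0092 y -0.009
side plate 393 x range [0.011 0.117] y [-0.053  0.054] z 0.0303 slope x -0.003 y -0.0071
[(np.float64(-0.19), 25, 27.2), (np.float64(-0.17), 88, 27.3), (np.float64(-0.15), 9, 33.3), (np.float64(-0.05), 15, 34.8)]
top tray 138 x range [-0.172 -0.043] y [-0.05   0.032] z 0.028 slope x 0.0861 y -0.0521
top wood 594 x range [-0.188 -0.   ] y [-0.071  0.073] z 0.024 slope x 0.0012 y 0.0015
top plate 1431 x range [0.011 0.118] y [-0.052  0.053] z 0.0298 slope x -0.0013 y 0.0005
```

View pics/side3.png

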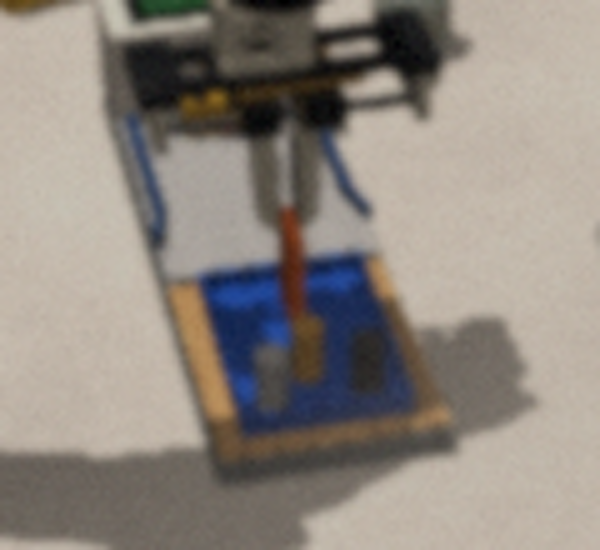

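The tail floor is at 27 mm (on the ledge) and the nose at ~38.5 mm, so it is pitched about 0.07 rad with the tail resting and the weights upright. Advance 60 mm so the nose is over the plate.

Emit:
apply_moves --pt "0.004 0.003 0 0 0" --pt "0.004 0.009 0 0 0" --pt "0.004 0.016 0 0 0" --pt "0.004 0.023 0 0 0" --pt "0.004 0.03 0 0 0" --pt "0.004 0.037 0 0 0" --pt "0.004 0.044 0 0 0" --pt "0.004 0.051 0 0 0" --pt "0.004 0.057 0 0 0" --pt "0.004 0.06 0 0 0"

```text
clock: 12.0
position: [0.5401, -0.0111, 0.106]
ee_rot: [[0.049, 0.999, 0.001], [0.999, -0.049, 0.006], [0.006, 0.0, -1.0]]
contact_force: [0.7, 0.2, -5.7]
opening: 0.105
```

```bash
python3 - <<'E'
from tilt import *
rep(); tilt()
E
```

```text
t 12.0 p [ 0.5401 -0.0111  0.106 ] F [ 0.73  0.18 -5.66] M [ 0.05 -0.1   0.02] o 0.10545086585289562
head 87.18 tilt [ 7.0e-04  5.9e-03 -1.0e+00] stand xyz 0.0073 0.0007 0.10602398206117383
F stand [ 0.22 -0.72 -5.66]
[(np.float64(-0.13), 76, 37.7), (np.float64(-0.11), 43, 32.0), (np.float64(-0.09), 62, 30.2), (np.float64(-0.07), 44, 31.1), (np.float64(-0.05), 40, 34.7), (np.float64(-0.03), 87, 35.3), (np.float64(-0.01), 94, 36.6), (np.float64(0.01), 101, 38.5), (np.float64(0.03), 47, 40.3)]
side tray 594 x range [-0.117  0.036] y [-0.051  0.053] z 0.0355 slope x 0.0351 y 0.0189
side wood 931 x range [-0.188 -0.014] y [-0.072  0.072] z 0.0241 slope x 0.0043 y -0.0076
side plate 204 x range [0.051 0.118] y [-0.053  0.054] z 0.0306 slope x -0.0306 y -0.0037
[(np.float64(-0.13), 6, 22.9), (np.float64(-0.11), 144, 28.2), (np.float64(-0.09), 46, 29.8), (np.float64(-0.07), 6, 30.5), (np.float64(0.01), 10, 36.7)]
top tray 212 x range [-0.11   0.022] y [-0.051  0.03 ] z 0.0289 slope x 0.072 y -0.0063
top wood 1298 x range [-0.185 -0.075] y [-0.071  0.073] z 0.0235 slope x 0.0074 y -0.0018
top plate 911 x range [0.046 0.118] y [-0.052  0.053] z 0.0297 slope x -0.0045 y -0.0022
```

Same tilt, nose about 34 mm past the step, centre at about -42 mm. Lower onto the step edge, loosen, and let it rest bridging.

Emit:
apply_moves --pt "0.004 0 0 0.0007 0" --pt "0.004 0 0 0.0014 0" --pt "0.004 0 0 0.002 0" --pt "0.004 0 0 0.0025 0" --pt "0.004 0 0 0.003 0" --pt "0.014 0 0 0.003 0" --pt "0.02 0 0 0.003 0" --pt "0.024 0 0 0.003 0" --pt "0.024 0 0 0.003 0" --pt "0.024 0 0 0.003 0"

```text
clock: 13.35
position: [0.5402, -0.0109, 0.1031]
ee_rot: [[0.049, 0.999, 0.001], [0.999, -0.049, 0.006], [0.006, 0.001, -1.0]]
contact_force: [0.4, 0.1, 0.1]
opening: 0.259
```

Emit:
apply_moves --pt "0.024 0 0 0 0" --pt "0.024 0 0 0 0" --pt "0.024 0 0 0 0" --pt "0.02 0 0 0 0" --pt "0.012 0 0 0 0" --pt "0.006 0 0 0 0" --pt "0.004 0 0 0 0" --pt "0.004 0 0 0 0" --pt "0.004 0 0 0 0" --pt "0.004 0 0 0 0"

```text
clock: 14.6
position: [0.5403, -0.0109, 0.1032]
ee_rot: [[0.049, 0.999, 0.001], [0.999, -0.049, 0.006], [0.007, 0.001, -1.0]]
contact_force: [0.5, 0.6, -0.5]
opening: 0.105
```

```bash
python3 - <<'E'
from tilt import *
rep(); tilt()
E
```

```text
t 14.6 p [ 0.5403 -0.0109  0.1032] F [ 0.51  0.64 -0.54] M [-0.02 -0.13 -0.03] o 0.10515019722654863
head 87.18 tilt [ 0.0013  0.0065 -1.    ] stand xyz 0.0076 0.0005 0.103160665817813
F stand [ 0.67 -0.48 -0.54]
[(np.float64(-0.13), 79, 36.6), (np.float64(-0.11), 41, 31.9), (np.float64(-0.09), 61, 29.3), (np.float64(-0.07), 39, 31.1), (np.float64(-0.05), 37, 31.6), (np.float64(-0.03), 80, 33.4), (np.float64(-0.01), 91, 33.7), (np.float64(0.01), 96, 34.5), (np.float64(0.03), 45, 36.4)]
side tray 569 x range [-0.118  0.036] y [-0.051  0.053] z 0.0335 slope x 0.0117 y 0.0175
side wood 929 x range [-0.188 -0.015] y [-0.072  0.072] z 0.0241 slope x -0.0003 y -0.0055
side plate 230 x range [0.052 0.118] y [-0.054  0.053] z 0.0305 slope x -0.0275 y 0.0006
[(np.float64(-0.13), 15, 33.1), (np.float64(-0.11), 142, 27.6), (np.float64(-0.09), 47, 30.4), (np.float64(-0.07), 6, 30.9), (np.float64(0.01), 11, 30.8)]
top tray 221 x range [-0.112  0.023] y [-0.051  0.03 ] z 0.0284 slope x 0.0417 y -0.0157
top wood 1270 x range [-0.186 -0.074] y [-0.071  0.072] z 0.0237 slope x 0.0066 y 0.0004
top plate 923 x range [0.046 0.118] y [-0.052  0.053] z 0.0295 slope x -0.0007 y 0.003
```

It rested for about 1 s with tilt ≈0.05 and no load on the tool, and is now regripped. Slide on, following the rising fin height.

Emit:
apply_moves --pt "0.004 0.002 0 -0.0005 0" --pt "0.004 0.006 0 -0.001 0" --pt "0.004 0.012 0 -0.0013 0" --pt "0.004 0.018 0 -0.0017 0" --pt "0.004 0.024 0 -0.0022 0" --pt "0.004 0.03 0 -0.0027 0" --pt "0.004 0.036 0 -0.0033 0" --pt "0.004 0.042 0 -0.004 0" --pt "0.004 0.047 0 -0.0046 0" --pt "0.004 0.05 0 -0.005 0"

```text
clock: 15.95
position: [0.5428, 0.0393, 0.1086]
ee_rot: [[0.049, 0.999, 0.001], [0.999, -0.049, 0.006], [0.006, 0.001, -1.0]]
contact_force: [1.1, -0.2, -5.4]
opening: 0.105
```

```bash
python3 - <<'E'
from tilt import *
rep(); tilt()
E
```

```text
t 15.95 p [0.5428 0.0393 0.1086] F [ 1.05 -0.2  -5.41] M [ 0.01 -0.08  0.06] o 0.10520252201169394
head 87.2 tilt [ 0.0014  0.0064 -1.    ] stand xyz 0.0579 0.0005 0.10859353168931114
F stand [-0.15 -1.06 -5.41]
[(np.float64(-0.07), 98, 35.5), (np.float64(-0.05), 63, 30.7), (np.float64(-0.03), 55, 31.5), (np.float64(-0.01), 37, 35.5), (np.float64(0.01), 49, 36.2), (np.float64(0.03), 79, 36.6), (np.float64(0.05), 87, 39.1), (np.float64(0.07), 100, 42.0), (np.float64(0.09), 9, 37.4)]
side tray 578 x range [-0.064  0.09 ] y [-0.05   0.053] z 0.0366 slope x 0.0538 y 0.0119
side wood 1288 x range [-0.187 -0.019] y [-0.072  0.072] z 0.0242 slope x 0.0026 y -0.0047
side plate 12
[(np.float64(-0.07), 87, 28.5), (np.float64(-0.05), 110, 29.2), (np.float64(-0.03), 66, 31.0), (np.float64(-0.01), 6, 32.6)]
top tray 274 x range [-0.058 -0.006] y [-0.051  0.029] z 0.0296 slope x 0.0803 y -0.0181
top wood 2201 x range [-0.183 -0.032] y [-0.071  0.072] z 0.0236 slope x 0.0016 y 0.0001
top plate 156 x range [0.1  0.12] y [-0.031  0.053] z 0.0299 slope x -0.0355 y 0.0088
```

Centre is at about +10 mm, the tail is still on the ledge, and the nose is between the rails. Continue past the step while easing the nose down.

Emit:
apply_moves --pt "0.004 0.002 0 0 0" --pt "0.004 0.006 0 0 0" --pt "0.004 0.011 0 0 0" --pt "0.004 0.016 0 0 0" --pt "0.004 0.021 0 0.0003 0" --pt "0.004 0.026 0 0.0008 0" --pt "0.004 0.031 0 0.0014 0" --pt "0.004 0.035 0 0.002 0" --pt "0.004 0.038 0 0.0025 0" --pt "0.004 0.04 0 0.003 0"

```text
clock: 17.3
position: [0.5448, 0.0796, 0.106]
ee_rot: [[0.049, 0.999, 0.002], [0.999, -0.049, 0.007], [0.007, 0.001, -1.0]]
contact_force: [0.3, -2.6, -1.8]
opening: 0.102
```

```bash
python3 - <<'E'
from tilt import *
rep(); tilt()
c=cam('side'); cv2.imwrite('pics/side4.png',cv2.resize(c['color'][170:310,240:370,::-1],None,fx=4.2,fy=4.2,interpolation=cv2.INTER_CUBIC))
E
```

```text
t 17.3 p [0.5448 0.0796 0.106 ] F [ 0.27 -2.64 -1.79] M [-0.89 -0.03  0.04] o 0.10224813539153657
head 87.21 tilt [ 0.0016  0.0068 -1.    ] stand xyz 0.0982 0.0005 0.10598620432280664
F stand [-2.62 -0.4  -1.79]
[(np.float64(-0.05), 7, 46.2), (np.float64(-0.03), 99, 40.0), (np.float64(-0.01), 58, 35.2), (np.float64(0.01), 51, 34.7), (np.float64(0.03), 27, 34.8), (np.float64(0.05), 34, 34.8), (np.float64(0.07), 65, 36.5), (np.float64(0.09), 37, 37.3)]
side tray 378 x range [-0.029  0.098] y [-0.05   0.054] z 0.0366 slope x -0.0248 y 0.0064
side wood 1540 x range [-0.187 -0.016] y [-0.071  0.071] z 0.0242 slope x 0.0014 y -0.0026
side plate 12
[(np.float64(-0.03), 130, 32.1), (np.float64(-0.01), 112, 33.3), (np.float64(0.01), 91, 33.1), (np.float64(0.03), 20, 32.3)]
top tray 353 x range [-0.02   0.035] y [-0.052  0.04 ] z 0.033 slope x 0.0179 y 0.003
top wood 2774 x range [-0.183 -0.026] y [-0.07   0.072] z 0.0237 slope x -0.0006 y 0.002
top plate 0
```

View pics/side4.png

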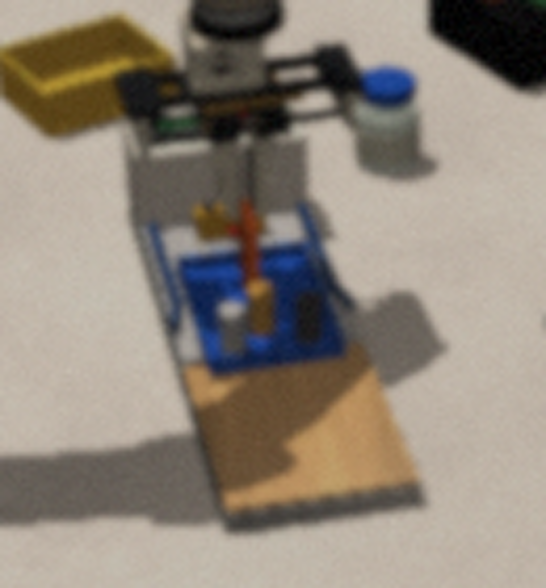

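The tray is almost flat (floor at ~33–37 mm) and between the rails, with the weights upright. Lower fully, release to settle, and regrip lower for the final run.

Emit:
apply_moves --pt "0.004 0 0 0.001 0" --pt "0.004 0 0 0.002 0" --pt "0.004 0 0 0.0025 0" --pt "0.014 0 0 0.0025 0" --pt "0.02 0 0 0.0025 0" --pt "0.026 0 0 0.0025 0" --pt "0.03 0 0 0.005 0" --pt "0.03 -0.004 0 0.012 0" --pt "0.03 -0.008 0 0.018 0" --pt "0.03 -0.008 0 0.022 0"

```text
clock: 18.7
position: [0.5442, 0.0713, 0.0832]
ee_rot: [[0.05, 0.999, 0.001], [0.999, -0.05, 0.007], [0.007, 0.0, -1.0]]
contact_force: [-0.2, -0.0, -0.5]
opening: 0.325
```

```bash
python3 - <<'E'
from tilt import *
from tray import tray
rep(); tilt(); tray(.046)
E
```

```text
t 18.7 p [0.5442 0.0713 0.0832] F [-0.16 -0.02 -0.53] M [-0.02 -0.06  0.  ] o 0.3248861195223022
head 87.16 tilt [ 7.0e-04  6.8e-03 -1.0e+00] stand xyz 0.0898 0.0007 0.08320136826324731
F stand [-0.03  0.16 -0.53]
[(np.float64(-0.05), 10, 47.3), (np.float64(-0.03), 97, 40.9), (np.float64(-0.01), 51, 35.9), (np.float64(0.01), 51, 33.8), (np.float64(0.03), 28, 32.4), (np.float64(0.05), 30, 33.2), (np.float64(0.07), 49, 33.9), (np.float64(0.09), 36, 33.4)]
side tray 352 x range [-0.031  0.098] y [-0.05   0.053] z 0.0361 slope x -0.0638 y 0.0129
side wood 1548 x range [-0.187 -0.015] y [-0.071  0.071] z 0.0242 slope x 0.0003 y -0.0065
side plate 14
[(np.float64(-0.03), 101, 32.5), (np.float64(-0.01), 87, 32.9), (np.float64(0.01), 61, 33.6)]
top tray 251 x range [-0.02   0.029] y [-0.052  0.019] z 0.0332 slope x 0.0325 y 0.0052
top wood 2674 x range [-0.183 -0.026] y [-0.07   0.072] z 0.0236 slope x -0.0002 y 0.001
top plate 0
tray rect (mm, stand) ((5.455121994018555, -15.00058364868164), (51.54387664794922, 66.71467590332031), 0.08496470004320145) x -0.0203 0.0313 y -0.0484 0.0183
```

Flat at 33 mm. Regrip and slide 30 mm.

Emit:
apply_moves --pt "0.02 0 0 0 0" --pt "0.012 0 0 0 0" --pt "0.006 0 0 0 0" --pt "0.004 0 0 0 0" --pt "0.004 0 0 0 0" --pt "0.004 0 0 0 0" --pt "0.004 0.001 0 0 0" --pt "0.004 0.003 0 0 0" --pt "0.004 0.006 0 0 0" --pt "0.004 0.009 0 0 0"

```text
clock: 20.1
position: [0.5449, 0.0776, 0.0839]
ee_rot: [[0.052, 0.999, 0.001], [0.999, -0.052, 0.003], [0.003, 0.0, -1.0]]
contact_force: [-0.5, -6.9, 3.9]
opening: 0.104
```

Emit:
apply_moves --pt "0.004 0.003 0 0 0" --pt "0.004 0.006 0 0 0" --pt "0.004 0.009 0 0 0" --pt "0.004 0.012 0 0 0" --pt "0.004 0.014 0 0 0" --pt "0.004 0.016 0 0 0" --pt "0.004 0.018 0 0 0" --pt "0.004 0.019 0 0 0" --pt "0.004 0.02 0 0 0" --pt "0.004 0.02 0 0 0"

```text
clock: 21.35
position: [0.546, 0.0952, 0.0839]
ee_rot: [[0.054, 0.999, 0.0], [0.999, -0.054, -0.0], [-0.0, 0.0, -1.0]]
contact_force: [-0.2, -6.1, 3.7]
opening: 0.101
```

```bash
python3 - <<'E'
from tray import *
rep(); c=tray(.046)
yy=np.argwhere(masks(c,(250,255,275,285))['yellow'])[:,::-1]; W=ray(c,yy,.058)-O; print('yellow x', np.percentile(W@ux,[0,5,50,95,100]).round(4),len(yy))
E
```

```text
t 21.35 p [0.546  0.0952 0.0839] F [-0.24 -6.14  3.71] M [-1.01 -0.09  0.02] o 0.10119836062641654
head 86.93 tilt [ 2.e-04 -3.e-04 -1.e+00] stand xyz 0.1138 0.0001 0.0839414105706894
F stand [-6.14 -0.07  3.71]
tray rect (mm, stand) ((32.537452697753906, -2.057403564453125), (60.1497917175293, 92.65486907958984), 0.21779200434684753) x 0.0023 0.0628 y -0.0484 0.0442
yellow x [0.1718 0.1741 0.179  0.1838 0.184 ] 62
```

Drag is 6 N with 3.7 N of down-press, the tail at about x=0–2 mm and the nose at ~150. The stop face looks to be near 172. Relieve z slightly and proceed gently.

Emit:
apply_moves --pt "0.004 0 0 -0.0005 0" --pt "0.004 0.001 0 -0.0008 0" --pt "0.004 0.003 0 -0.001 0" --pt "0.004 0.005 0 -0.001 0" --pt "0.004 0.007 0 -0.001 0" --pt "0.004 0.009 0 -0.001 0" --pt "0.004 0.01 0 -0.001 0" --pt "0.004 0.011 0 -0.001 0" --pt "0.004 0.012 0 -0.001 0" --pt "0.004 0.012 0 -0.001 0"

```text
clock: 22.65
position: [0.5467, 0.1073, 0.085]
ee_rot: [[0.054, 0.999, 0.0], [0.999, -0.054, -0.0], [-0.0, 0.0, -1.0]]
contact_force: [0.9, -0.3, -5.7]
opening: 0.108
```

```bash
python3 - <<'E'
from tray import *
rep(); c=tray(.046)
E
```

```text
t 22.65 p [0.5467 0.1073 0.085 ] F [ 0.9  -0.25 -5.74] M [ 0.3  -0.06  0.04] o 0.10769458718020157
head 86.93 tilt [ 4.e-04 -1.e-04 -1.e+00] stand xyz 0.1259 0.0 0.08497738901243199
F stand [-0.21 -0.91 -5.74]
tray rect (mm, stand) ((45.372161865234375, -2.0716819763183594), (63.04758834838867, 98.54290771484375), 0.30268606543540955) x 0.0136 0.0772 y -0.0513 0.047
```

Emit:
apply_moves --pt "0.004 0 0 0.0004 0" --pt "0.004 0.0005 0 0.0004 0" --pt "0.004 0.001 0 0.0004 0" --pt "0.004 0.002 0 0.0004 0" --pt "0.004 0.003 0 0.0004 0" --pt "0.004 0.004 0 0.0004 0" --pt "0.004 0.005 0 0.0004 0" --pt "0.004 0.006 0 0.0004 0" --pt "0.004 0.006 0 0.0004 0" --pt "0.004 0.006 0 0.0004 0"

```text
clock: 23.95
position: [0.547, 0.113, 0.0846]
ee_rot: [[0.054, 0.999, 0.0], [0.999, -0.054, -0.0], [-0.0, 0.0, -1.0]]
contact_force: [0.6, -0.7, -6.3]
opening: 0.105
```

```bash
python3 - <<'E'
from tray import *
rep(); c=tray(.046)
E
```

```text
t 23.95 p [0.547  0.113  0.0846] F [ 0.55 -0.7  -6.26] M [ 0.23 -0.05  0.04] o 0.10509816961462545
head 86.91 tilt [ 2.e-04 -4.e-04 -1.e+00] stand xyz 0.1317 0.0001 0.08457593661618726
F stand [-0.67 -0.59 -6.26]
tray rect (mm, stand) ((51.05896759033203, -0.6347274780273438), (63.05193328857422, 101.44641876220703), 0.3453047573566437) x 0.0192 0.0829 y -0.0512 0.0499
```

Emit:
apply_moves --pt "0.004 0 0 0.0002 0" --pt "0.004 0 0 0.0004 0" --pt "0.004 0.0005 0 0.0004 0" --pt "0.004 0.001 0 0.0004 0" --pt "0.004 0.0015 0 0.0004 0" --pt "0.004 0.002 0 0.0004 0" --pt "0.004 0.0025 0 0.0004 0" --pt "0.004 0.003 0 0.0004 0" --pt "0.004 0.003 0 0.0004 0" --pt "0.004 0.003 0 0.0004 0"

```text
clock: 25.25
position: [0.5471, 0.116, 0.0842]
ee_rot: [[0.054, 0.999, 0.0], [0.999, -0.054, -0.0], [-0.0, 0.0, -1.0]]
contact_force: [0.2, 0.3, -6.9]
opening: 0.109
```

```bash
python3 - <<'E'
from tray import *
rep(); c=tray(.046)
E
```

```text
t 25.25 p [0.5471 0.116  0.0842] F [ 0.15  0.33 -6.86] M [ 0.22 -0.13  0.  ] o 0.10910062819751329
head 86.91 tilt [ 2.e-04 -5.e-04 -1.e+00] stand xyz 0.1347 0.0 0.08417193115684722
F stand [ 0.34 -0.14 -6.86]
tray rect (mm, stand) ((55.340145111083984, -0.6275405883789062), (65.9217529296875, 101.48469543457031), 0.3663690388202667) x 0.0221 0.0886 y -0.0512 0.0499
```

The tray is still hanging fractionally clear of the plate. Lower until the plate takes weight.

Emit:
apply_moves --pt "0.004 0 0 0.0002 0" --pt "0.004 0 0 0.0004 0" --pt "0.004 0 0 0.0006 0" --pt "0.004 0 0 0.0007 0" --pt "0.004 0 0 0.0008 0" --pt "0.004 0 0 0.0008 0" --pt "0.004 0 0 0.0008 0" --pt "0.004 0 0 0.0008 0" --pt "0.004 0 0 0.0008 0" --pt "0.004 0 0 0.0008 0"

```text
clock: 26.55
position: [0.5471, 0.1157, 0.0838]
ee_rot: [[0.054, 0.999, 0.0], [0.999, -0.054, -0.001], [-0.001, 0.0, -1.0]]
contact_force: [-4.2, -2.6, 5.0]
opening: 0.106
```

```bash
python3 - <<'E'
from tray import *
rep()
E
```

```text
t 26.55 p [0.5471 0.1157 0.0838] F [-4.24 -2.57  5.05] M [-0.2   0.64  0.03] o 0.10621112283101533
head 86.9 tilt [ 2.e-04 -1.e-03 -1.e+00] stand xyz 0.1344 0.0001 0.08381395623533054
F stand [-2.78  4.11  5.05]
```

Stiff contact. Open to let it settle, then regrip without preload.

Emit:
apply_moves --pt "0.016 0 0 0 0" --pt "0.02 0 0 0 0" --pt "0.02 0 0 0 0" --pt "0.02 0 0 0 0" --pt "0.012 0 0 0 0" --pt "0.006 0 0 0 0" --pt "0.004 0 0 0 0" --pt "0.004 0 0 0 0" --pt "0.004 0 0 0 0" --pt "0.004 0 0 0 0"

```text
clock: 27.8
position: [0.5471, 0.1157, 0.0838]
ee_rot: [[0.054, 0.999, 0.0], [0.999, -0.054, -0.001], [-0.001, 0.0, -1.0]]
contact_force: [-0.1, 0.3, -0.6]
opening: 0.105
```

```bash
python3 - <<'E'
from tray import *
rep(); c=tray(.046)
cv2.imwrite('pics/top5.png',cv2.resize(c['color'][235:310,215:365,::-1],None,fx=5,fy=5,interpolation=cv2.INTER_CUBIC))
E
```

```text
t 27.8 p [0.5471 0.1157 0.0838] F [-0.14  0.33 -0.6 ] M [ 0.02 -0.14  0.03] o 0.10490674493624909
head 86.9 tilt [ 2.e-04 -9.e-04 -1.e+00] stand xyz 0.1344 0.0001 0.08377924194897529
F stand [ 0.33  0.15 -0.6 ]
tray rect (mm, stand) ((55.3182258605957, 0.8366127014160156), (65.89654541015625, 98.5559310913086), 0.366152286529541) x 0.0221 0.0886 y -0.0483 0.0499
```

View pics/top5.png

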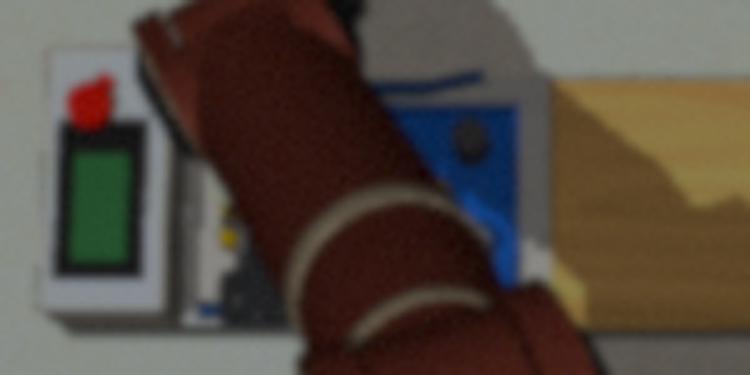

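The tray is squarely between the rails, its tail about 21 mm past the step. Feel for the stop in 2 mm steps.

Emit:
apply_moves --pt "0.004 0.0003 0 0 0" --pt "0.004 0.0006 0 0 0" --pt "0.004 0.0009 0 0 0" --pt "0.004 0.0012 0 0 0" --pt "0.004 0.0015 0 0 0" --pt "0.004 0.0018 0 0 0" --pt "0.004 0.002 0 0 0" --pt "0.004 0.002 0 0 0" --pt "0.004 0.002 0 0 0" --pt "0.004 0.002 0 0 0"

```text
clock: 29.1
position: [0.5471, 0.1164, 0.0838]
ee_rot: [[0.055, 0.998, -0.0], [0.998, -0.055, -0.003], [-0.003, -0.0, -1.0]]
contact_force: [-0.1, -5.3, 1.9]
opening: 0.11
```

```bash
python3 - <<'E'
from tray import *
rep()
E
```

```text
t 29.1 p [0.5471 0.1164 0.0838] F [-0.1  -5.28  1.86] M [-0.96 -0.02 -0.01] o 0.10997350830954707
head 86.84 tilt [-4.0e-04 -2.6e-03 -1.0e+00] stand xyz 0.1351 0.0001 0.08375821062034983
F stand [-5.28 -0.17  1.86]
```

Emit:
apply_moves --pt "0.004 0.001 0 0 0" --pt "0.004 0.0015 0 0 0" --pt "0.004 0.0018 0 0 0" --pt "0.004 0.0021 0 0 0" --pt "0.004 0.0024 0 0 0" --pt "0.004 0.0027 0 0 0" --pt "0.004 0.003 0 0 0" --pt "0.004 0.003 0 0 0" --pt "0.004 0.003 0 0 0" --pt "0.004 0.003 0 0 0"

```text
clock: 30.35
position: [0.5472, 0.119, 0.0838]
ee_rot: [[0.055, 0.998, -0.001], [0.998, -0.055, -0.003], [-0.003, -0.0, -1.0]]
contact_force: [-0.8, -5.5, 2.7]
opening: 0.108
```

```bash
python3 - <<'E'
from tray import *
rep()
E
```

```text
t 30.35 p [0.5472 0.119  0.0838] F [-0.8  -5.51  2.75] M [-0.89  0.04  0.  ] o 0.10779525809052556
head 86.82 tilt [-5.0e-04 -3.2e-03 -1.0e+00] stand xyz 0.1377 0.0001 0.08376600512389536
F stand [-5.54  0.52  2.75]
```

Force is constant at 5.5 N with 2.6 mm of motion, so this is friction only. Continue.

Emit:
apply_moves --pt "0.004 0.0005 0 0 0" --pt "0.004 0.001 0 0 0" --pt "0.004 0.0014 0 0 0" --pt "0.004 0.0018 0 0 0" --pt "0.004 0.0022 0 0 0" --pt "0.004 0.0026 0 0 0" --pt "0.004 0.003 0 0 0" --pt "0.004 0.003 0 0 0" --pt "0.004 0.003 0 0 0" --pt "0.004 0.003 0 0 0"

```text
clock: 31.6
position: [0.5473, 0.1204, 0.0838]
ee_rot: [[0.056, 0.998, -0.001], [0.998, -0.056, -0.005], [-0.006, -0.001, -1.0]]
contact_force: [-0.5, -7.0, 3.0]
opening: 0.107
```

Emit:
apply_moves --pt "0.004 0.0005 0 0 0" --pt "0.004 0.001 0 0 0" --pt "0.004 0.0014 0 0 0" --pt "0.004 0.0018 0 0 0" --pt "0.004 0.0022 0 0 0" --pt "0.004 0.0026 0 0 0" --pt "0.004 0.003 0 0 0" --pt "0.004 0.003 0 0 0" --pt "0.004 0.003 0 0 0" --pt "0.004 0.003 0 0 0"

```text
clock: 32.85
position: [0.5473, 0.1207, 0.084]
ee_rot: [[0.058, 0.998, -0.002], [0.998, -0.058, -0.009], [-0.01, -0.002, -1.0]]
contact_force: [-1.9, -7.8, 4.6]
opening: 0.108
```

Movement is dying out as the force rises, so this is probably the stop. Let it relax with a regrip and confirm with a firmer push.

Emit:
apply_moves --pt "0.016 0 0 0 0" --pt "0.02 0 0 0 0" --pt "0.02 0 0 0 0" --pt "0.02 0 0 0 0" --pt "0.012 0 0 0 0" --pt "0.006 0 0 0 0" --pt "0.004 0 0 0 0" --pt "0.004 0 0 0 0" --pt "0.004 0 0 0 0" --pt "0.004 0 0 0 0"

```text
clock: 34.1
position: [0.5473, 0.1208, 0.0839]
ee_rot: [[0.058, 0.998, -0.002], [0.998, -0.058, -0.009], [-0.009, -0.001, -1.0]]
contact_force: [-0.3, 0.6, -0.8]
opening: 0.11
```

Emit:
apply_moves --pt "0.004 0.0005 0 0 0" --pt "0.004 0.001 0 0 0" --pt "0.004 0.0015 0 0 0" --pt "0.004 0.002 0 0 0" --pt "0.004 0.0025 0 0 0" --pt "0.004 0.003 0 0 0" --pt "0.004 0.0035 0 0 0" --pt "0.004 0.004 0 0 0" --pt "0.004 0.004 0 0 0" --pt "0.004 0.004 0 0 0"

```text
clock: 35.35
position: [0.5474, 0.1211, 0.084]
ee_rot: [[0.06, 0.998, -0.003], [0.998, -0.06, -0.014], [-0.015, -0.002, -1.0]]
contact_force: [-1.8, -7.7, 4.6]
opening: 0.106
```

```bash
python3 - <<'E'
from tray import *
rep(); c=tray(.046)
E
```

```text
t 35.35 p [0.5474 0.1211 0.084 ] F [-1.8  -7.68  4.58] M [-1.47 -0.    0.07] o 0.10565659768339364
head 86.57 tilt [-0.0034 -0.0145 -0.9999] stand xyz 0.1397 0.0 0.0840258873527794
F stand [-7.76  1.42  4.58]
tray rect (mm, stand) ((62.05027770996094, 0.7038116455078125), (71.73764038085938, 101.24006652832031), 2.6501667499542236) x 0.025 0.1 y -0.0483 0.0499
```

It is stuck at 7.7 N and only ~0.3 mm came from a 4 mm command, consistent with the stop. Release, retreat up and back, and look.

Emit:
apply_moves --pt "0.016 0 0 0 0" --pt "0.024 0 0 0 0" --pt "0.03 0 0 0 0" --pt "0.036 0 0 -0.004 0" --pt "0.036 0 0 -0.02 0" --pt "0.036 0 0 -0.04 0" --pt "0.036 0 0 -0.06 0" --pt "0.036 0 0 -0.08 0" --pt "0.036 0 0 -0.1 0" --pt "0.036 0 0 -0.12 0"

```text
clock: 36.65
position: [0.5479, 0.123, 0.206]
ee_rot: [[0.06, 0.998, -0.002], [0.998, -0.06, -0.014], [-0.014, -0.001, -1.0]]
contact_force: [-0.1, -0.3, 0.3]
opening: 0.386
```

Emit:
apply_moves --pt "0.036 -0.02 0 0 0" --pt "0.036 -0.06 0 0 0" --pt "0.036 -0.1 0 0 0" --pt "0.036 -0.14 0 0 0" --pt "0.036 -0.18 0 0 0" --pt "0.036 -0.22 0 0 0" --pt "0.036 -0.25 0 0 0" --pt "0.036 -0.27 0 0 0" --pt "0.036 -0.28 0 0 0" --pt "0.036 -0.28 0 0 0"

```text
clock: 37.9
position: [0.531, -0.1565, 0.2098]
ee_rot: [[0.06, 0.998, -0.002], [0.998, -0.06, -0.014], [-0.014, -0.001, -1.0]]
contact_force: [-0.6, -0.2, 0.5]
opening: 0.387
```

```bash
python3 - <<'E'
from tray import *
rep(); c=tray(.046)
m=masks(c,(250,255,275,285))['yellow']; W=ray(c,np.argwhere(m)[:,::-1],.058)-O; print('yellow x',np.percentile(W@ux,[0,5,50,95,100]).round(4))
a=cv2.resize(c['color'][240:305,220:330,::-1],None,fx=7,fy=7,interpolation=cv2.INTER_CUBIC)
cv2.imwrite('pics/top6.png',cv2.convertScaleAbs(a,alpha=1.4))
E
```

```text
t 37.9 p [ 0.531  -0.1565  0.2098] F [-0.63 -0.18  0.55] M [-0.02 -0.07  0.07] o 0.38677895340174706
head 86.55 tilt [-0.0022 -0.0135 -0.9999] stand xyz -0.1383 0.0024 0.20976494016002575
F stand [-0.22  0.62  0.55]
tray rect (mm, stand) ((98.25056457519531, 2.319416046142578), (145.8983917236328, 106.92513275146484), 0.09070345014333725) x 0.0253 0.1712 y -0.0511 0.0558
yellow x [0.1438 0.1491 0.1784 0.1844 0.1863]
```

View pics/top6.png

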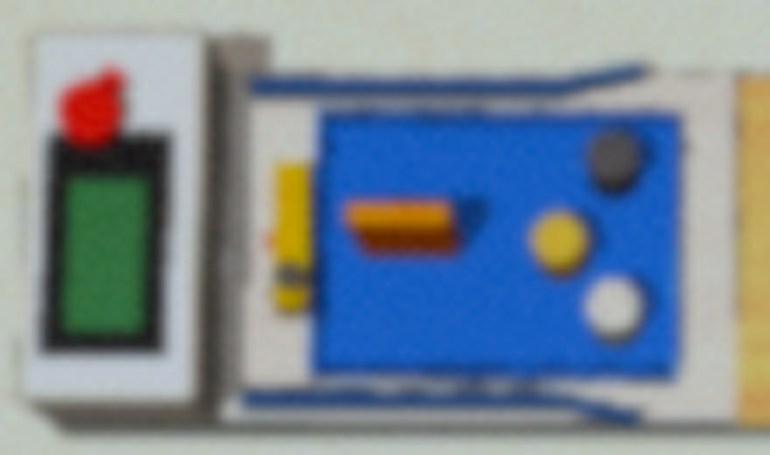

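The nose touches the stop with no visible gap, and the pin's red back end now shows behind the block at (265,240). Tray yaw is ≈0.1°, y ≈ +2 mm, all weights stand, and the gripper is clear. Hand in.

```bash
python3 -c "
from plant import ctrl
print(ctrl.finish_job())"
```

```text
the job is handed in; nothing more can be done
None
```

I slid the tray over the step and along the plate until it stopped against the yellow stop, then let go and handed the job in. The run took about 38 s of the 72 s allowed. I get no verdict back, and I had no direct reading of the pin or of the contact forces on the tray.

**What went differently from plan**
- **First lift:** my first grip was too firm and raised the whole tray level, about 8 mm clear of the ledge. I turned it square with the stand, set it back down on the ledge and regripped only the fin's top front corner. After that the nose rose first.
- **Hanging on the plate:** for roughly the last 9 mm before my final regrip, the grip was carrying nearly the tray's full weight, so it was hanging just clear of the plate or barely touching it.

**Bridging the step:** the tray rested unheld for about 0.6 s or more with its centre at about x = -42 mm. It was tilted about 0.05 rad, tail on the ledge and nose on the plate.

**Last checks**
- **Stop:** sliding friction was about 5.5 N. Motion then ended at 7.7 N, with only 0.3 mm gained from a 4 mm command, which fits contact with the stop. In the last picture I saw no clear gap at the nose, and something red shows behind the block that I take to be the pin's back end.
- **Position:** the tray is about 2 mm off the centre line and turned about 0.1°. It measured flat on the plate before the last slide.
- **Weights and surroundings:** all three weights are standing in the last picture and the gripper is well clear. I saw no sign of a bystander moving, but I did not measure them at the end.
- **Disagreement:** the camera puts the nose at 171–173 mm and the stop face at about 171–172 mm. They agree only to about 2 mm, so how far the pin is pressed in rests mainly on the force reading.

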